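# Close up a loaded watch leak tester

## Task

The watch already stands in the open drawer of the leak tester, ready for its test. Close the tester up in this order: push the drawer fully home, lower the lid gently (no slamming) until it is fully shut, and only then swing the clamp arm fully down onto the lid. Do not touch or upset the watch, and leave the things standing around the tester where they are.

Things in the scene. Friction and masses are not known exactly. Their poses are not given: they have to be found in the camera images.
- tester: watch leak tester, fixed to the bench: a white box 140 mm deep (x), 160 mm wide (y), 100 mm high, open at its front and top, plus a grey electronics block 35 mm deep and 85 mm high behind it. Origin: centre of the white box's underside, on the bench; +x to its rear, so that its open front looks to its -x; +y is its left side (the lid's hinge side), z up. On its right side, at x 0, y -98 mm, stands a post 30 x 22 mm, 112 mm high, that carries the clamp
- drawer (a joint): how far the drawer is out of the tester's front, in m: 0 fully home, at most 0.075; it slides along the tester's x axis, out towards -x. It slides stiffly (about 2 N) and stays where it is left. Its front panel is 10 mm thick, 156 mm wide, from 12 to 100 mm above the bench, and stands just in front of the housing when home (its outer face then at the tester's x = -80 mm). Floor 132 x 136 mm with 12 mm high rims; the floor's top is 18 mm above the bench
- drawer_bar (a point): middle of the outer face of the drawer's handle bar: a level steel bar 90 mm long (along y), 14 mm high, 10 mm thick, 55 mm above the bench, standing 12 mm clear of the front panel; it moves with the drawer
- drawer_floor (a point): centre of the top of the drawer's floor; moves with the drawer, axes as the tester's
- lid (a joint): angle of the lid in rad: 0 shut (flat on the housing), about 1.57 upright, at most 1.95 (leaning out over the left side). Stiff friction hinge (0.32 N m): it stays at whatever angle it is left, and closes under a light push of about 3 N near its free edge
- lid_hinge (a point): middle of the lid's hinge line, which runs along the tester's x axis at its y = +86 mm, 98 mm above the bench
- lid_edge (a point): middle of the lid's free edge, on the outer (upper when shut) face. The lid is a plain aluminium plate 138 mm along the hinge, 10 mm thick, its free edge 162 mm from the hinge line; shut, its top is 110 mm above the bench. When open its outer face looks to the tester's left (+y)
- clamp (a joint): angle of the clamp arm in rad: 0 locked (level, pointing to the tester's +y, pressing on the shut lid), about 1.57 upright, at most 1.85 (leaning away from the lid). It has stiff friction (0.40 N m): stays where it is left, needs about 5 N at the ball to move
- clamp_pivot (a point): pivot of the clamp arm, on the post at the tester's right side: tester x 0, y -98 mm, 128 mm above the bench; the pivot axis runs along the tester's x axis
- clamp_ball (a point): centre of the black ball (28 mm across) at the end of the clamp arm, 100 mm from the pivot; the arm is a steel bar 16 mm wide (along tester x) and 12 mm thick
- watch: the watch loaded for the test: a steel wristwatch on a grey cushion, 50 x 66 mm, 55 mm tall overall, 100 to 200 g, standing loose on the drawer floor. Origin: centre of its underside, z up
- spare_watch: a second, identical watch on its cushion, left on the bench; not to be loaded (origin: centre of underside)
- dome: glass dust dome on a round base, 80 mm across, 80 mm tall (origin: centre of underside)
- loupe: small black eye loupe, 36 mm across and 36 mm tall (origin: centre of underside)
- holder: metal movement holder on a round foot, 66 mm across, 44 mm tall (origin: centre of underside)
Not all that is in view belongs to the job. Leave any purple or yellow look-alike of the watch alone.

How it is judged:
By the outcome, as a careful person would: the job done as asked, in the order asked, and still so for the second after the job is handed in, with the robot touching nothing.
It also fails if it takes over 64 s, if anything falls off the work surface, if the arm or the gripper's body presses on something with over 40 N, if the wrist force passes 120 N, or if a joint passes its speed limit or range.

## Robot

A 6-joint arm with a two-finger parallel gripper is mounted at the origin on the work surface. World frame = base frame: x ahead of the robot, y to its left, z up, the work surface at z = 0. Lengths are in m, angles in rad, forces in N, time in s.
With the tool pointing down it reaches from about 0.4 to 0.825 m from the base axis. Payload 7 kg.
Tool frame: the origin (TCP) lies on the centre line of the jaws, within the pads' length; the fingertips stand 11 mm ahead of it and the grasp point (between the pads) lies 8 mm behind it; z points along the fingers, y is the direction in which the jaws open and shut (so a half turn about z gives the same grasp; the last joint's range is limited). The gripper opens to 88 mm and grips with 3 to 60 N. Pads are 19 mm wide; open, the fingers measure 130 mm over their backs; the gripper's body (78 mm by 193 mm) begins 47 mm behind the grasp point.
Start: joints at [1.518, 0.359, 0.012, 0, -1.224, -0.288], TCP at [0.226, 0.636, 0.238] pointing down, gripper open.
Joint ranges: [-3.07, 3.07], [-1.43, 2.12], [-1.02, 1.25], [-3.03, 1.67], [-3.05, -0], [-3.03, 3.03]. Speed limits (rad/s): [2.39, 2.39, 3.01, 3.14, 3.14, 3.14].

## Interface

Orientations are given as [roll, pitch, yaw] about the fixed x, y, z axes, in that order (R = Rz(yaw) Ry(pitch) Rx(roll)).
In Python, from station import * gives the robot as it stands.
- The arm moves only by the tool play_rows, never from a script. Its argument "targets" is a list of rows, each a list of 7 numbers: the turn, a rotation vector about the world's x, y, z in rad, then the shift along the world's x, y, z in m, then the opening, from 0 (shut) to 1 (fully open). A call has 1 to 12 rows; each row shifts and turns the pose as measured when the row begins; what a row does not reach is not made up. A row lasts 1/8 s, in which the tool goes at most 62.5 mm and 10.7 degrees, less where a joint would pass 70% of its speed; a pose out of reach is approached as far as the arm can. A call is refused whole if a number of a shift passes 0.0625 or a number of a turn 0.188, either way. A call with a gripper value outside its range is refused whole. The fingers move at their own pace and stop on an object; "grip_force" is the grip in N (left out, the last holds). Time passes only in rows, so rows that do not move let the fingers close. It gives the time, the measured TCP pose, the force and the opening at its end, in the units of the state.
- get_state(): the state, without advancing time (a new reading comes with each control period).
- grab_frame(name): name is "scene" or "top" or "wrist"; returns (picture, depth): 400x640x3 uint8, blue, green, red; 400x640 float32, m along the optical axis (not along the pixel's ray), 0 where there is no reading.
- camera_params(name): a dict with "camera_matrix" (3x3 intrinsics, pixels), "extrinsics" (4x4, takes a point from world to camera coordinates); the wrist camera has in their place "hand_eye" (4x4, takes a point from camera to tool coordinates, whose origin is the TCP and whose axes are the flange's). Camera axes: x right, y up, looking along -z (the intrinsics and any distortion apply to the point x, -y, -z); pixel columns grow to the right and rows downward; lengths in m; the calibration is good to about 2 mm. The wrist camera is an equidistant fisheye: a pixel r from the principal point sees the ray r / f radians off the axis. A picture is of the moment at which its call begins: read the wrist's pose just before it. camera_params takes no time and is no camera call.
- job_done(): hands the job in, once; it reports no verdict.
The state is a dict: "t": time; "q": joint angles; "qd": joint speeds; "joint_efforts": joint torques, N m; "eef_pos": TCP position; "ee_rot": TCP orientation; "force": force on the tool from outside, world axes, zero at the start; "moment": the same for the moment, N m; "width": finger opening in m.
Only numpy, scipy, OpenCV 4.12 (cv2) and the standard library are available. Lean on these libraries where they do the work, as an engineer would, in place of code of your own. Each camera call takes 0.05 s, during which the arm holds its last target.

## Working session

There is one attempt and no reset: what is moved stays moved. The work goes in short steps, Python scripts to look and compute and a tool call to move; the robot and the scene stay as the last step left them, time stands still between calls to the robot, and variables do not carry over. Pictures are saved under pics/ and viewed, and the job is handed in when it is done.

Besides the shell and the picture viewer there is one more tool, called after ">>>" as name(argument=value, ...) on one line, values as JSON. play_rows: Moves the arm, as the interface text tells. Its arguments: {"type":"object","properties":{"targets":{"type":"array","items":{"type":"array","items":{"type":"number"}}},"grip_force":{"type":"number"}},"required":["targets"]}

```bash
ls; mkdir -p pics; python3 - <<'E'
from station import *
import cv2,numpy as np
s=get_state();print(s)
for n in ("scene","top"):
    p,d=grab_frame(n);cv2.imwrite(f"pics/{n}0.png",p);np.save(f"{n}0.npy",d)
    c=camera_params(n);print(n,c)
E
```

```text
pics
{'t': 0.0, 'q': array([ 1.51810694e+00,  3.59385257e-01,  1.10454081e-02, -3.53235530e-04,
       -1.22406790e+00, -2.88097323e-01]), 'qd': array([ 0.00046524,  0.00140712,  0.00031267, -0.00075053,  0.00048486,
       -0.00184565]), 'joint_efforts': array([ 1.12979040e-03, -5.82721853e+01,  2.93051022e+01,  6.99689895e+00,
        6.87344917e-03, -1.71944484e-04]), 'eef_pos': array([0.22547177, 0.63573171, 0.2366173 ]), 'ee_rot': array([ 3.13995329e+00, -1.39518586e-04, -3.40906902e-01]), 'force': array([-0.35271781,  0.78627004,  0.19526899]), 'moment': array([0.00738793, 0.0324159 , 0.05989901]), 'width': 0.0877185507131768}
scene {'camera_matrix': array([[372.26584074,   0.        , 317.82901301],
       [  0.        , 372.26584074, 200.58217198],
       [  0.        ,   0.        ,   1.        ]]), 'extrinsics': array([[-0.85670077,  0.51570434, -0.01062194,  0.51685956],
       [-0.40570538, -0.66096512,  0.63129094,  0.20248971],
       [ 0.31853874,  0.54513681,  0.77547336, -1.0648602 ],
       [ 0.        ,  0.        ,  0.        ,  1.        ]])}
top {'camera_matrix': array([[479.48442754,   0.        , 321.4454676 ],
       [  0.        , 479.48442754, 195.07593389],
       [  0.        ,   0.        ,   1.        ]]), 'extrinsics': array([[ 0.01784347, -0.99954758,  0.02421265,  0.02602585],
       [ 0.98949978,  0.02112763,  0.14298184, -0.64153762],
       [-0.14342871,  0.02140712,  0.9894291 , -0.94818576],
       [ 0.        ,  0.        ,  0.        ,  1.        ]])}
```

View pics/scene0.png

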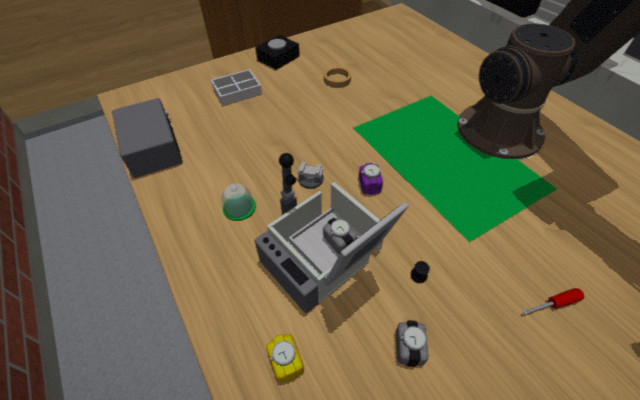

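View pics/top0.png

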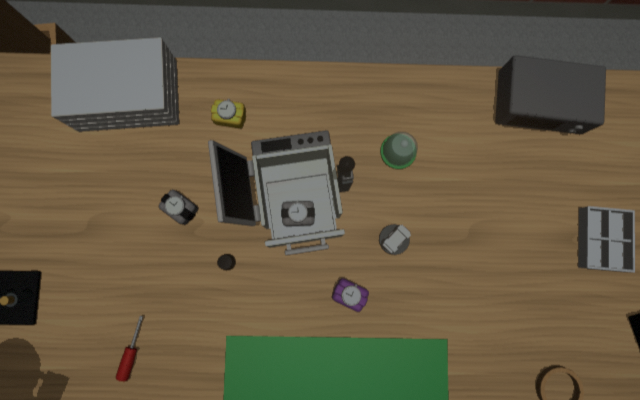

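```bash
cat >h.py <<'E'
import numpy as np,cv2
from station import *
def cloud(n,d):
    c=camera_params(n);K=c["camera_matrix"];E=c["extrinsics"]
    v,u=np.mgrid[:400,:640]
    P=np.stack([(u-K[0,2])/K[0,0]*d,-(v-K[1,2])/K[1,1]*d,-d],-1)
    W=(P-E[:3,3])@E[:3,:3]
    W[d==0]=np.nan
    return W
def proj(n,P):
    c=camera_params(n);K=c["camera_matrix"];E=c["extrinsics"]
    p=np.atleast_2d(P)@E[:3,:3].T+E[:3,3]
    return np.stack([K[0,0]*p[:,0]/-p[:,2]+K[0,2],K[1,1]*-p[:,1]/-p[:,2]+K[1,2]],-1)
E
python3 - <<'E'
from h import *
for n,(x0,y0,x1,y1) in dict(top=(150,90,420,320),scene=(200,130,450,390)).items():
    W=cloud(n,np.load(n+"0.npy"));np.save(n+"W.npy",W)
    p=cv2.imread(f"pics/{n}0.png")[y0:y1,x0:x1]
    p=cv2.resize(p,None,fx=2.9 if n=="top" else 2.3,fy=2.9 if n=="top" else 2.3,interpolation=cv2.INTER_CUBIC)
    p=cv2.convertScaleAbs(p,alpha=1.6)
    cv2.imwrite(f"pics/{n}0z.png",p[:600])
W=np.load("topW.npy")
for (u,v) in [(256,153),(330,147),(338,205),(265,238),(342,233),(285,251),(326,246),(298,212),(346,162),(212,145),(222,222),(290,140),(227,262),(398,238),(350,294),(180,205),(400,150)]:
    print((u,v),np.round(W[v,u],3))
E
```

```text
(256, 153) [0.717 0.172 0.089]
(330, 147) [0.73  0.024 0.098]
(338, 205) [0.614 0.007 0.098]
(265, 238) [0.552 0.156 0.004]
(342, 233) [ 0.56  -0.001  0.099]
(285, 251) [0.524 0.11  0.061]
(326, 246) [0.535 0.028 0.061]
(298, 212) [0.602 0.085 0.074]
(346, 162) [nan nan nan]
(212, 145) [0.69  0.225 0.256]
(222, 222) [0.564 0.203 0.252]
(290, 140) [0.747 0.105 0.084]
(227, 262) [0.5   0.229 0.036]
(398, 238) [ 0.556 -0.122  0.035]
(350, 294) [ 0.441 -0.022  0.055]
(180, 205) [0.613 0.325 0.057]
(400, 150) [ 0.736 -0.122  0.065]
```

View pics/top0z.png

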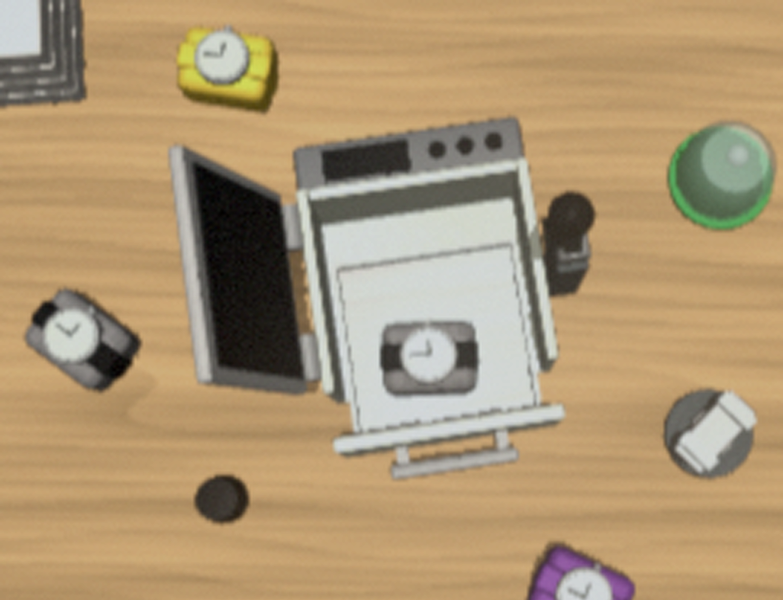

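View pics/scene0z.png

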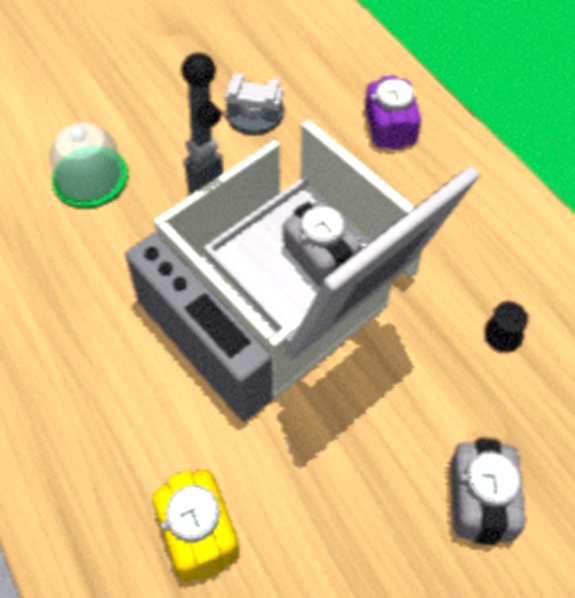

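```bash
cat >fit.py <<'E'
from h import *
W=np.load("topW.npy").reshape(-1,3)
S=np.load("sceneW.npy").reshape(-1,3)
b=lambda W:(W[:,0]>.5)&(W[:,0]<.8)&(W[:,1]>-.05)&(W[:,1]<.28)
for nm,C in(("top",W),("scene",S)):
    C=C[b(C)]
    r=C[(C[:,2]>.094)&(C[:,2]<.104)]
    # yaw search: sharpness of coordinates histograms
    best=None
    for a in np.arange(0,.3,.004):
        x=r[:,0]*np.cos(a)+r[:,1]*np.sin(a);y=-r[:,0]*np.sin(a)+r[:,1]*np.cos(a)
        h=(np.histogram(x,np.arange(.4,1,.003))[0]**2.).sum()+(np.histogram(y,np.arange(-.2,.4,.003))[0]**2.).sum()
        if best is None or h>best[0]:best=(h,a)
    a=best[1]
    x=r[:,0]*np.cos(a)+r[:,1]*np.sin(a);y=-r[:,0]*np.sin(a)+r[:,1]*np.cos(a)
    print(nm,a,len(r))
    print("x",[(round(q,3),n) for q,n in zip(np.arange(.5,.8,.004),np.histogram(x,np.arange(.5,.804,.004))[0]) if n])
    print("y",[(round(q,3),n) for q,n in zip(np.arange(-.15,.2,.004),np.histogram(y,np.arange(-.15,.204,.004))[0]) if n])
    l=C[(C[:,2]>.125)&(C[:,1]>.12)]
    c=l.mean(0);u,s,vt=np.linalg.svd(l-c);n=vt[2];print("lid n",n,c,s/np.sqrt(len(l)),l.max(0),l.min(0))
    k=C[(C[:,2]>.115)&(C[:,1]<.05)];print("clamp",len(k),k.mean(0),k.max(0),k.min(0))
    t=k[k[:,2]>k[:,2].max()-.02];print(t.mean(0),k[k[:,2]<.16].mean(0))
E
python3 fit.py
```

```text
top 0.16 1431
x [(np.float64(0.544), np.int64(3)), (np.float64(0.548), np.int64(151)), (np.float64(0.552), np.int64(165)), (np.float64(0.556), np.int64(105)), (np.float64(0.588), np.int64(13)), (np.float64(0.592), np.int64(18)), (np.float64(0.596), np.int64(21)), (np.float64(0.6), np.int64(22)), (np.float64(0.604), np.int64(23)), (np.float64(0.608), np.int64(18)), (np.float64(0.612), np.int64(20)), (np.float64(0.616), np.int64(22)), (np.float64(0.62), np.int64(21)), (np.float64(0.624), np.int64(23)), (np.float64(0.628), np.int64(18)), (np.float64(0.632), np.int64(18)), (np.float64(0.636), np.int64(19)), (np.float64(0.64), np.int64(15)), (np.float64(0.644), np.int64(27)), (np.float64(0.648), np.int64(21)), (np.float64(0.652), np.int64(16)), (np.float64(0.656), np.int64(18)), (np.float64(0.66), np.int64(19)), (np.float64(0.664), np.int64(19)), (np.float64(0.668), np.int64(18)), (np.float64(0.672), np.int64(17)), (np.float64(0.676), np.int64(17)), (np.float64(0.68), np.int64(16)), (np.float64(0.684), np.int64(19)), (np.float64(0.688), np.int64(22)), (np.float64(0.692), np.int64(20)), (n
[... 5289 characters left out ...]
 np.int64(20)), (np.float64(0.034), np.int64(16)), (np.float64(0.038), np.int64(9)), (np.float64(0.042), np.int64(14)), (np.float64(0.046), np.int64(21)), (np.float64(0.05), np.int64(39)), (np.float64(0.054), np.int64(27)), (np.float64(0.058), np.int64(8)), (np.float64(0.066), np.int64(1)), (np.float64(0.074), np.int64(8))]
lid n [-0.15295568  0.9679497  -0.1991932 ] [0.64497646 0.21493925 0.21719115] [0.04338859 0.03794989 0.00291491] [0.70566029 0.23412793 0.25579918] [0.5648432  0.18262763 0.12507257]
clamp 550 [0.6724724  0.004803   0.19054261] [0.68332914 0.01769721 0.24278026] [ 0.65656026 -0.01551064  0.11670607]
[0.67209531 0.00707086 0.23446837] [ 0.67362394 -0.00125569  0.13774656]
```

```bash
cat >>h.py <<'E'
A=.165;O=np.array([.654,.0887,0])
R=np.array([[np.cos(A),-np.sin(A),0],[np.sin(A),np.cos(A),0],[0,0,1]])
def w(*p): return R@np.array(p)+O
def t(p): return R.T@(np.array(p)-O)
def go(*p):
    s=get_state();print("t %.2f tester xyz"%s["t"],np.round(t(s["eef_pos"]),4),"rot",np.round(s["ee_rot"],3),"F",np.round(R.T@s["force"],1),"q",np.round(s["q"],2))
    if p: print("dworld",np.round(w(*p)-s["eef_pos"],4),"target",np.round(w(*p),3))
E
python3 - <<'E'
from h import *
print(camera_params("wrist"))
go(-.17,0,.16)
for n in("top","scene"):
    p=cv2.imread(f"pics/{n}0.png")
    for a in[(-.07,-.08,.1),(-.07,.08,.1),(.07,.08,.1),(.07,-.08,.1),(-.112,-.078,.1),(-.112,.078,.1),(0,-.098,.128)]:
        u=proj(n,w(*a))[0];cv2.circle(p,tuple(int(round(k*8)) for k in u),8,(0,0,255),-1,cv2.LINE_AA,3)
    x0,y0=(200,110) if n=="top" else(230,140)
    cv2.imwrite(f"pics/{n}ov.png",cv2.resize(p[y0:y0+170,x0:x0+200],None,fx=3.5,fy=3.5))
E
```

```text
{'camera_matrix': array([[309.70691629,   0.        , 320.87402844],
       [  0.        , 309.70691629, 194.36375223],
       [  0.        ,   0.        ,   1.        ]]), 'hand_eye': array([[-1.72717078e-05,  9.67311296e-01,  2.53591909e-01,
         6.80432890e-02],
       [ 9.99999278e-01,  3.21379151e-04, -1.15777348e-03,
         4.47060679e-04],
       [-1.20142652e-03,  2.53591706e-01, -9.67310603e-01,
        -1.48038015e-01],
       [ 0.00000000e+00,  0.00000000e+00,  0.00000000e+00,
         1.00000000e+00]])}
t 0.10 tester xyz [-0.3328  0.61    0.2367] rot [ 3.14  -0.    -0.341] F [ 0.5 -0.7 -1.1] q [ 1.52  0.36  0.01 -0.   -1.22 -0.29]
dworld [ 0.2608 -0.575  -0.0767] target [0.486 0.061 0.16 ]
```

View pics/topov.png

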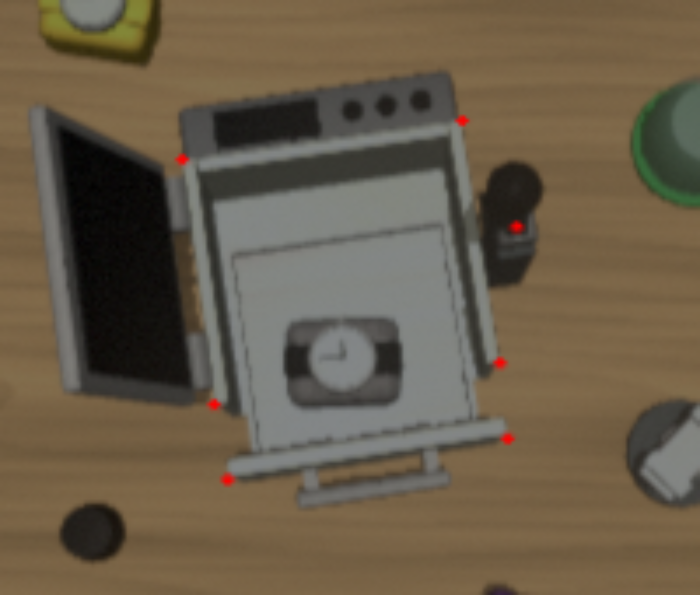

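View pics/sceneov.png

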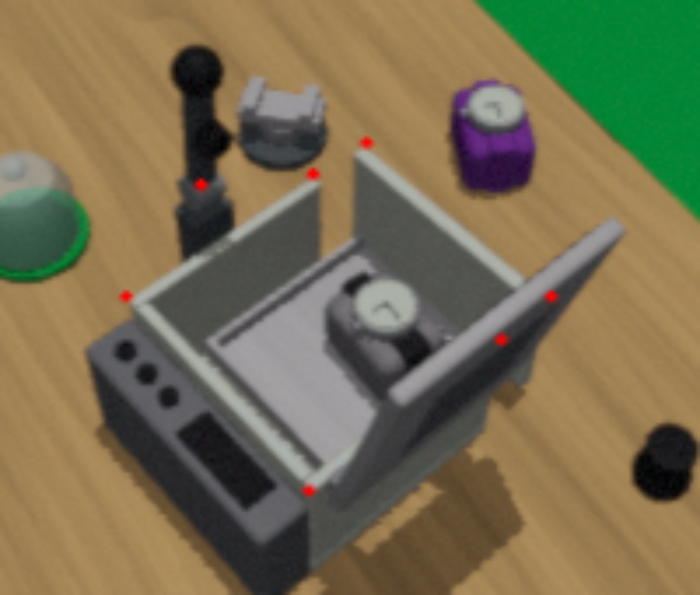

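>>> play_rows(targets=[[0,0,-0.089,0.0218,-0.048,0,0],[0,0,-0.089,0.0218,-0.048,0,0],[0,0,-0.089,0.0218,-0.048,0,0],[0,0,-0.089,0.0218,-0.048,0,0],[0,0,-0.089,0.0218,-0.048,0,0],[0,0,-0.089,0.0218,-0.048,0,0],[0,0,-0.089,0.0218,-0.048,0,0],[0,0,-0.089,0.0218,-0.048,0,0],[0,0,-0.089,0.0218,-0.048,0,0],[0,0,-0.089,0.0218,-0.048,0,0],[0,0,-0.089,0.0218,-0.048,0,0],[0,0,-0.089,0.0218,-0.048,0,0]], grip_force=20)

```text
t: 1.6
eef_pos: [0.4891, 0.042, 0.2325]
ee_rot: [3.135, -0.001, -1.437]
force: [0.8, 0.7, -0.8]
width: 0.0006
```

```bash
python3 -c "
from h import *
go(-.165,0,.084)"
```

```text
t 1.60 tester xyz [-0.1703 -0.019   0.2325] rot [ 3.135e+00 -1.000e-03 -1.437e+00] F [ 0.9  0.6 -0.8] q [ 0.49  0.06 -0.39 -0.   -1.13 -0.35]
dworld [ 0.0021  0.0196 -0.1485] target [0.491 0.062 0.084]
```

>>> play_rows(targets=[[0,0,0.03,0.002,0.019,-0.03,0],[0,0,0,0,0,-0.03,0],[0,0,0,0,0,-0.03,0],[0,0,0,0,0,-0.03,0],[0,0,0,0,0,-0.02,0],[0,0,0,0,0,-0.005,0],[0,0,0,0,0,0,0]])

```text
t: 2.48
eef_pos: [0.4915, 0.055, 0.0827]
ee_rot: [3.134, -0.002, -1.419]
force: [0.1, 0.7, -0.0]
width: 0.001
```

```bash
python3 -c "
from h import *
go(-.102,0,.084)
p,d=grab_frame('scene');cv2.imwrite('pics/s1.png',p)
p,d=grab_frame('wrist');cv2.imwrite('pics/w1.png',p)"
```

```text
t 2.48 tester xyz [-0.1658 -0.0066  0.0827] rot [ 3.134e+00 -2.000e-03 -1.419e+00] F [ 0.3  0.7 -0. ] q [ 0.51  0.23 -0.57 -0.   -0.77 -0.36]
dworld [0.0619 0.017  0.0013] target [0.553 0.072 0.084]
```

View pics/s1.png

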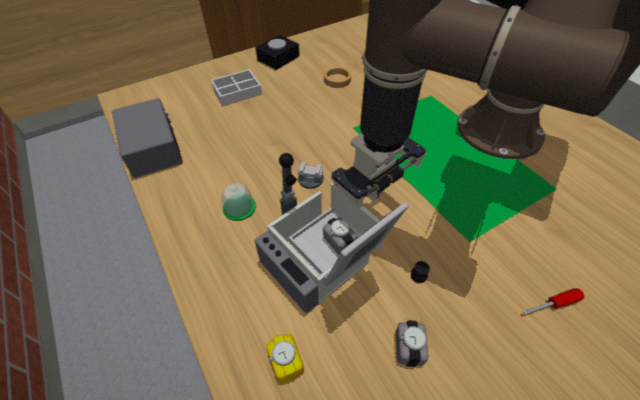

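View pics/w1.png

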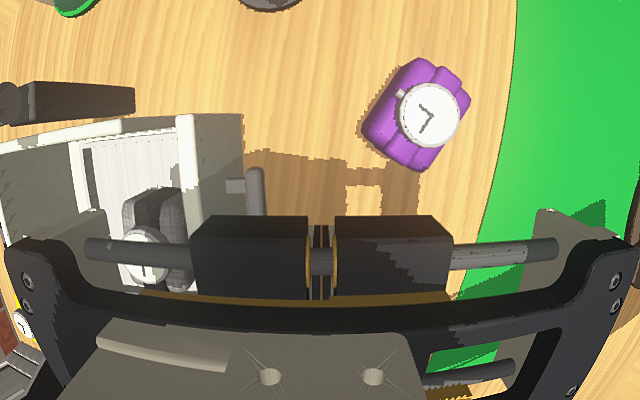

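>>> play_rows(targets=[[0,0,0,0.007,0.0012,0,0],[0,0,0,0.007,0.0012,0,0],[0,0,0,0.006,0.001,0,0],[0,0,0,0.005,0.0008,0,0],[0,0,0,0.005,0.0008,0,0],[0,0,0,0.005,0.0008,0,0],[0,0,0,0.005,0.0008,0,0],[0,0,0,0.005,0.0008,0,0]])

```text
t: 3.58
eef_pos: [0.5403, 0.0635, 0.0851]
ee_rot: [3.137, -0.001, -1.419]
force: [-1.6, -0.3, 1.3]
width: 0.0005
```

```bash
python3 -c "
from h import *
go(-.102,0,.084)
p,d=grab_frame('wrist');cv2.imwrite('pics/w2.png',p)"
```

```text
t 3.58 tester xyz [-0.1163 -0.0062  0.0851] rot [ 3.137e+00 -1.000e-03 -1.419e+00] F [-1.7 -0.   1.3] q [ 0.48  0.3  -0.47 -0.   -0.81 -0.32]
dworld [ 0.0131  0.0085 -0.0011] target [0.553 0.072 0.084]
```

View pics/w2.png

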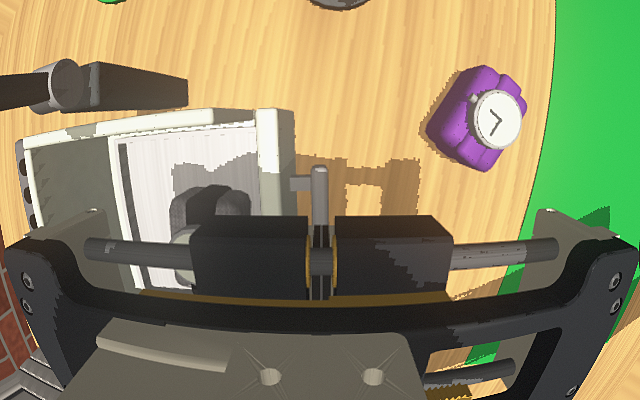

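>>> play_rows(targets=[[0,0,0,0.004,0.0007,0,0],[0,0,0,0.004,0.0007,0,0],[0,0,0,0.003,0.0005,0,0]])

```text
t: 4.0
eef_pos: [0.5523, 0.0655, 0.085]
ee_rot: [3.137, -0.001, -1.419]
force: [-2.2, 0.7, 1.9]
width: 0.0005
```

>>> play_rows(targets=[[0,0,0,0.003,0.0005,0,0]])

```text
t: 4.12
eef_pos: [0.5555, 0.066, 0.085]
ee_rot: [3.137, -0.001, -1.419]
force: [-1.9, 0.4, 1.0]
width: 0.0003
```

>>> play_rows(targets=[[0,0,0,0.003,0.0005,0,0]])

```text
t: 4.25
eef_pos: [0.5587, 0.0666, 0.085]
ee_rot: [3.137, -0.001, -1.419]
force: [-1.4, 0.6, 1.4]
width: 0.0004
```

>>> play_rows(targets=[[0,0,0,0.003,0.0005,0,0]])

```text
t: 4.38
eef_pos: [0.5594, 0.0665, 0.0848]
ee_rot: [3.132, -0.001, -1.419]
force: [-19.3, 3.5, 16.2]
width: 0.0004
```

>>> play_rows(targets=[[0,0,0,0.003,0.0005,0,0]])

```text
t: 4.5
eef_pos: [0.5593, 0.0664, 0.0847]
ee_rot: [3.126, -0.002, -1.419]
force: [-18.7, 4.7, 18.3]
width: 0.0007
```

```bash
python3 -c "
from h import *
go(-.102,0,.084)
p,d=grab_frame('top');cv2.imwrite('pics/t3.png',cv2.resize(p[100:300,180:420],None,fx=3,fy=3))
p,d=grab_frame('wrist');cv2.imwrite('pics/w3.png',p)"
```

```text
t 4.50 tester xyz [-0.0971 -0.0064  0.0847] rot [ 3.126e+00 -2.000e-03 -1.419e+00] F [-17.7   7.7  18.3] q [ 0.46  0.33 -0.42 -0.   -0.84 -0.31]
dworld [-0.0059  0.0055 -0.0007] target [0.553 0.072 0.084]
```

View pics/w3.png

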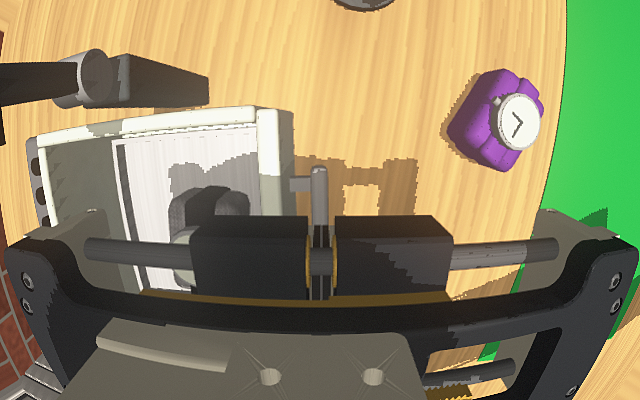

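```bash
cat >>h.py <<'E'
tau=.3
def lidtcp(th,r):
    l=np.array([-np.cos(tau),np.sin(tau)]);d=np.array([-np.sin(tau),-np.cos(tau)])
    n=np.array([np.sin(th),np.cos(th)]);e=np.array([-np.cos(th),np.sin(th)])
    k=max(-(n@(.011*d+s*.0095*l)) for s in(1,-1))
    p=np.array([.086,.098])+r*e+(.012+k)*n
    return p
E
python3 -c "
from h import *
for th in np.arange(1.85,-.01,-.15): print(round(th,2),np.round(lidtcp(th,.115+.015*th/1.8),4))
print(w(0,.19,.32)-w(-.14,0,.32))
"
```

```text
1.85 [0.1428 0.2174]
1.7 [0.1257 0.2231]
1.55 [0.1078 0.2264]
1.4 [0.0896 0.2272]
1.25 [0.0712 0.2253]
1.1 [0.0533 0.2207]
0.95 [0.0361 0.2134]
0.8 [0.02   0.2035]
0.65 [0.0056 0.1912]
0.5 [-0.0068  0.1768]
0.35 [-0.0167  0.1605]
0.2 [-0.0236  0.1446]
0.05 [-0.028   0.1287]
[0.10689063 0.21041481 0.        ]
```

>>> play_rows(targets=[[0,0,0,-0.015,-0.0025,0,0],[0,0,0,-0.025,-0.004,0,0],[0,0,0,-0.01,0,0.04,0],[0,0,0,0,0,0.06,0],[0,0,0,0,0,0.06,0],[0,0,0,0,0,0.06,0],[0,0,0,0,0,0.03,0],[0,0,0,0,0,0,0]])

```text
t: 5.6
eef_pos: [0.5061, 0.0583, 0.3431]
ee_rot: [3.133, -0.001, -1.42]
force: [0.7, 0.5, 0.2]
width: 0.0002
```

```bash
python3 -c "
from h import *
go(0,.2,.33)
p,d=grab_frame('top');cv2.imwrite('pics/t4.png',cv2.resize(p[100:300,180:420],None,fx=3,fy=3))"
```

```text
t 5.60 tester xyz [-0.1509 -0.0057  0.3431] rot [ 3.133e+00 -1.000e-03 -1.420e+00] F [0.8 0.3 0.2] q [ 0.5   0.03 -0.16 -0.   -1.39 -0.35]
dworld [ 0.1151  0.2277 -0.0131] target [0.621 0.286 0.33 ]
```

View pics/t4.png

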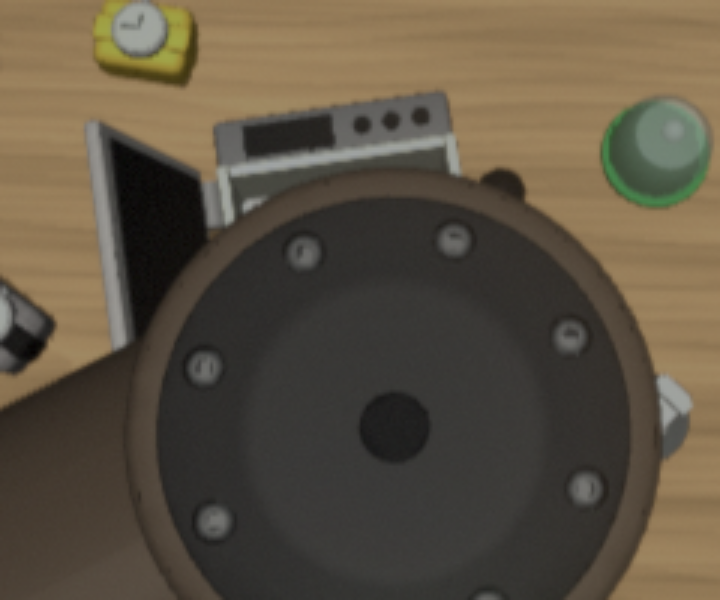

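>>> play_rows(targets=[[0,0,0,0.019,0.038,0,0],[0,0,0,0.019,0.038,0,0],[0,0,0,0.019,0.038,0,0],[0,0,0,0.019,0.038,0,0],[-0.074,-0.0123,0,0.019,0.038,0,0],[-0.074,-0.0123,0,0.019,0.038,0,0],[-0.074,-0.0123,0,0,0,0,0],[-0.074,-0.0123,0,0,0,0,0],[0,0,0,0,0,0,0]])

```text
t: 6.78
eef_pos: [0.6192, 0.2921, 0.3242]
ee_rot: [3.121, -0.319, -1.42]
force: [-0.4, 0.5, -0.6]
width: 0.0003
```

```bash
python3 -c "
from h import *
from scipy.spatial.transform import Rotation as Ro
s=get_state();print('tool z tester',R.T@Ro.from_euler('xyz',s['ee_rot']).as_matrix())
go(0,.175,.219)
p,d=grab_frame('scene');cv2.imwrite('pics/s5.png',p)
p,d=grab_frame('wrist');cv2.imwrite('pics/w5.png',p)
"
```

```text
tool z tester [[-0.01360452 -0.99958578 -0.02536101]
 [-0.94930268  0.02087843 -0.31366942]
 [ 0.31406899  0.01980795 -0.94919351]]
t 6.78 tester xyz [-0.0009  0.2063  0.3242] rot [ 3.121 -0.319 -1.42 ] F [-0.3  0.6 -0.6] q [ 0.85  0.43  0.17  0.23 -1.54 -0.73]
dworld [ 0.006  -0.0307 -0.1052] target [0.625 0.261 0.219]
```

View pics/s5.png

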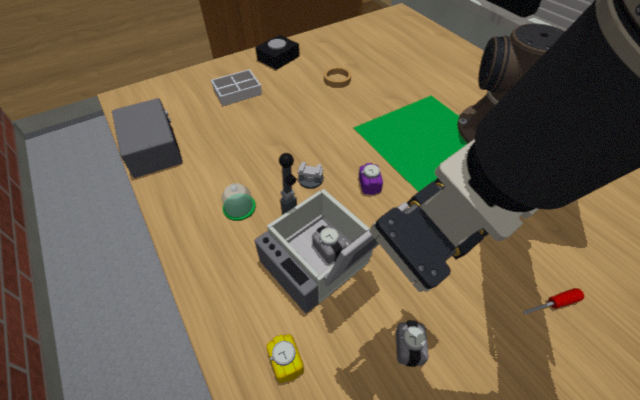

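View pics/w5.png

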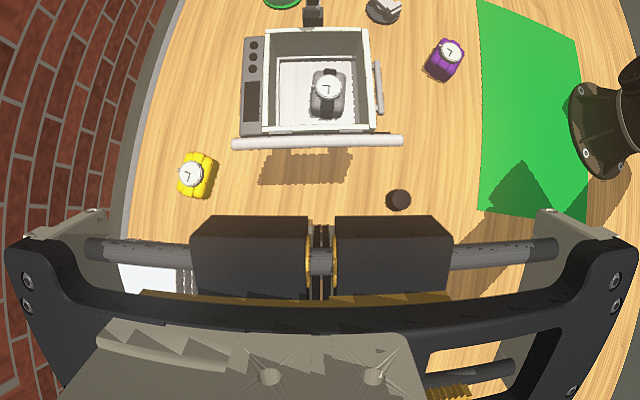

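>>> play_rows(targets=[[0,0,0,0.003,-0.01,-0.03,0],[0,0,0,0.002,-0.006,-0.03,0],[0,0,0,0,-0.004,-0.03,0],[0,0,0,0,0,-0.014,0],[0,0,0,0.0016,-0.01,0,0],[0,0,0,0,0,0,0]])

```text
t: 7.62
eef_pos: [0.6284, 0.2573, 0.2239]
ee_rot: [3.131, -0.306, -1.429]
force: [0.2, 0.2, -0.3]
width: 0.0003
```

```bash
python3 -c "
from h import *
go(0,.14,.219)
p,d=grab_frame('wrist');cv2.imwrite('pics/w6.png',p)
p,d=grab_frame('scene');cv2.imwrite('pics/s6.png',cv2.resize(p[150:350,230:480],None,fx=3,fy=3))
"
```

```text
t 7.62 tester xyz [0.0024 0.1705 0.2239] rot [ 3.131 -0.306 -1.429] F [ 0.2  0.2 -0.3] q [ 0.8   0.44 -0.02  0.24 -1.31 -0.75]
dworld [ 0.0026 -0.0305 -0.0049] target [0.631 0.227 0.219]
```

View pics/s6.png

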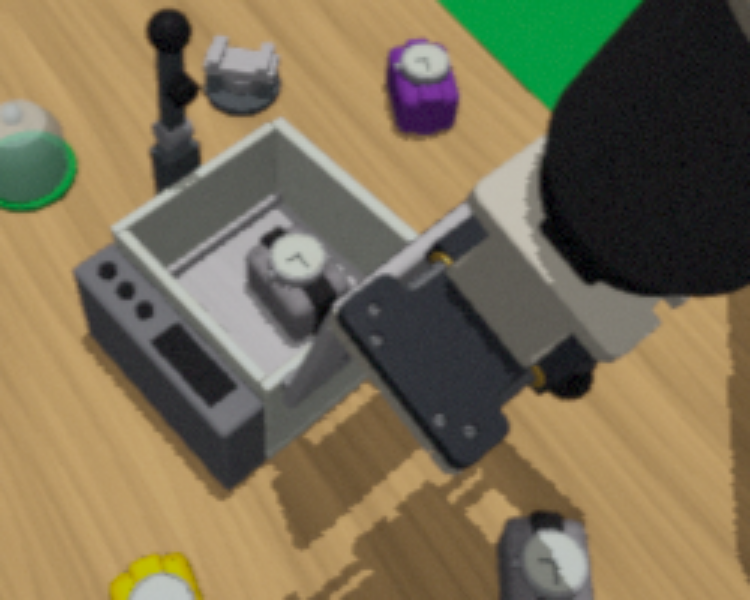

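View pics/w6.png

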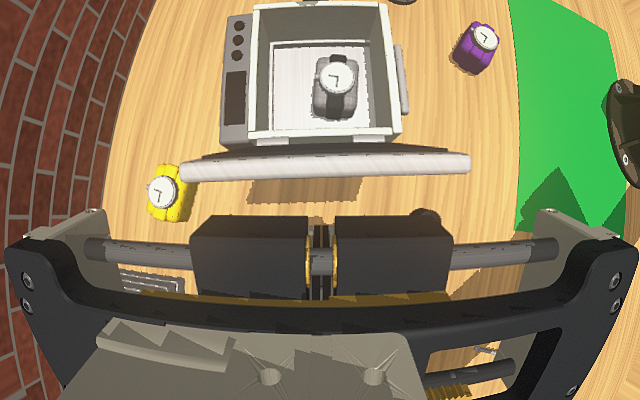

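>>> play_rows(targets=[[0,0,0,0.001,-0.006,-0.002,0],[0,0,0,0.001,-0.006,0,0],[0,0,0,0.001,-0.006,0,0],[0,0,0,0.001,-0.005,0,0],[0,0,0,0.001,-0.005,0,0]])

```text
t: 8.35
eef_pos: [0.634, 0.2291, 0.2232]
ee_rot: [3.133, -0.305, -1.428]
force: [0.3, 0.9, -0.6]
width: 0.0003
```

```bash
python3 -c "
from h import *
go(0,.14,.219)"
```

```text
t 8.35 tester xyz [0.0033 0.1418 0.2232] rot [ 3.133 -0.305 -1.428] F [ 0.4  0.9 -0.6] q [ 0.76  0.43 -0.05  0.25 -1.29 -0.72]
dworld [-0.0029 -0.0023 -0.0042] target [0.631 0.227 0.219]
```

>>> play_rows(targets=[[0,0,0,0.001,-0.006,0,0],[0,0,0,0.001,-0.006,0,0],[0,0,0,0.001,-0.006,0.001,0],[0,0,0,0.001,-0.006,0.001,0],[0,0,0,0.001,-0.006,0.001,0],[0,0,0,0.001,-0.006,0,0]])

```text
t: 9.1
eef_pos: [0.6409, 0.1926, 0.227]
ee_rot: [3.136, -0.302, -1.428]
force: [-0.4, 3.0, 2.9]
width: 0.0007
```

```bash
python3 -c "
from h import *
go(0,.0896,.227)
p,d=grab_frame('wrist');cv2.imwrite('pics/w7.png',p)
p,d=grab_frame('scene');cv2.imwrite('pics/s7.png',cv2.resize(p[150:350,230:480],None,fx=3,fy=3))"
```

```text
t 9.10 tester xyz [0.0042 0.1046 0.227 ] rot [ 3.136 -0.302 -1.428] F [0.1 3.  2.9] q [ 0.72  0.41 -0.08  0.26 -1.26 -0.68]
dworld [-0.0016 -0.0155 -0.    ] target [0.639 0.177 0.227]
```

View pics/w7.png

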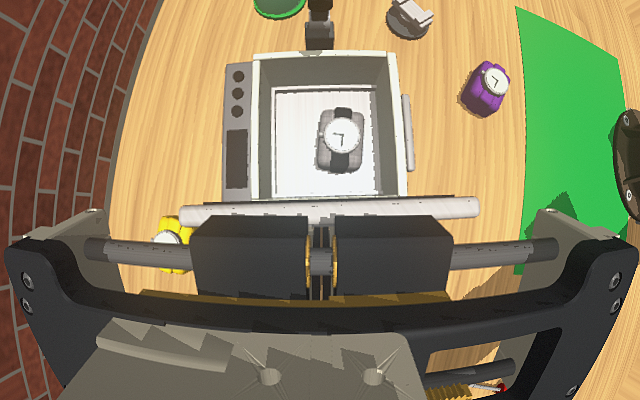

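View pics/s7.png

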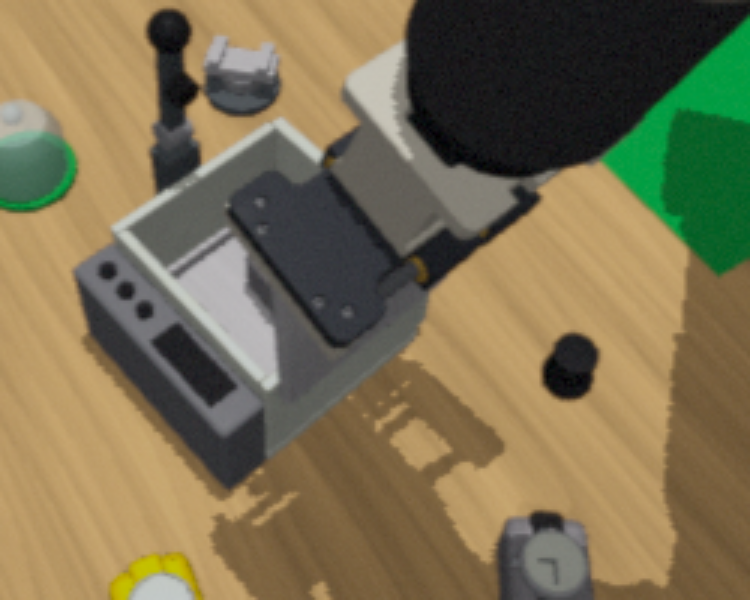

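>>> play_rows(targets=[[0,0,0,0.0008,-0.006,0,0],[0,0,0,0.0008,-0.006,0,0],[0,0,0,0.0008,-0.006,0,0],[0,0,0,0.0008,-0.006,-0.001,0],[0,0,0,0.0008,-0.006,-0.001,0],[0,0,0,0.0008,-0.006,-0.001,0]])

```text
t: 9.95
eef_pos: [0.6463, 0.1541, 0.2234]
ee_rot: [3.136, -0.302, -1.428]
force: [0.1, 1.9, -1.0]
width: 0.0005
```

```bash
python3 -c "
from h import *
go(0,.0361,.2134)"
```

```text
t 9.95 tester xyz [0.0032 0.0658 0.2234] rot [ 3.136 -0.302 -1.428] F [ 0.4  1.9 -1. ] q [ 0.67  0.39 -0.12  0.27 -1.23 -0.64]
dworld [ 0.0017 -0.0298 -0.01  ] target [0.648 0.124 0.213]
```

>>> play_rows(targets=[[0,0,0,0.0007,-0.006,-0.0015,0],[0,0,0,0.0007,-0.006,-0.002,0],[0,0,0,0.0007,-0.006,-0.002,0],[0,0,0,0.0007,-0.006,-0.0025,0],[0,0,0,0.0007,-0.006,-0.0025,0],[0,0,0,0.0007,-0.0055,-0.003,0],[0,0,0,0.0007,-0.0055,-0.0035,0]])

```text
t: 10.82
eef_pos: [0.651, 0.1095, 0.2052]
ee_rot: [3.135, -0.303, -1.428]
force: [0.9, 0.9, 0.8]
width: 0.0006
```

```bash
python3 -c "
from h import *
go(0,.0056,.1912)
p,d=grab_frame('wrist');cv2.imwrite('pics/w8.png',p)
p,d=grab_frame('scene');cv2.imwrite('pics/s8.png',cv2.resize(p[150:350,230:480],None,fx=3,fy=3))"
```

```text
t 10.82 tester xyz [0.0005 0.021  0.2052] rot [ 3.135 -0.303 -1.428] F [1.  0.8 0.8] q [ 0.61  0.39 -0.17  0.29 -1.17 -0.6 ]
dworld [ 0.0021 -0.0153 -0.014 ] target [0.653 0.094 0.191]
```

View pics/w8.png

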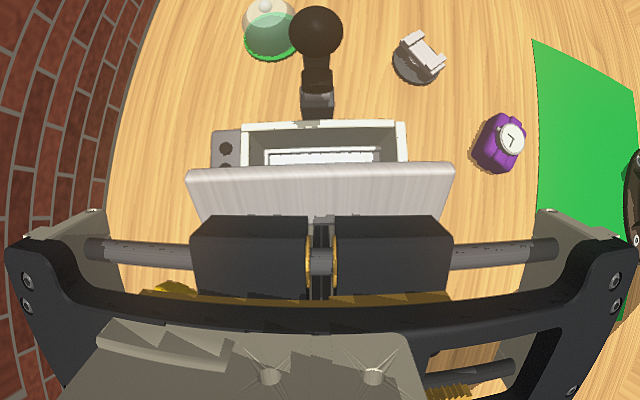

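View pics/s8.png

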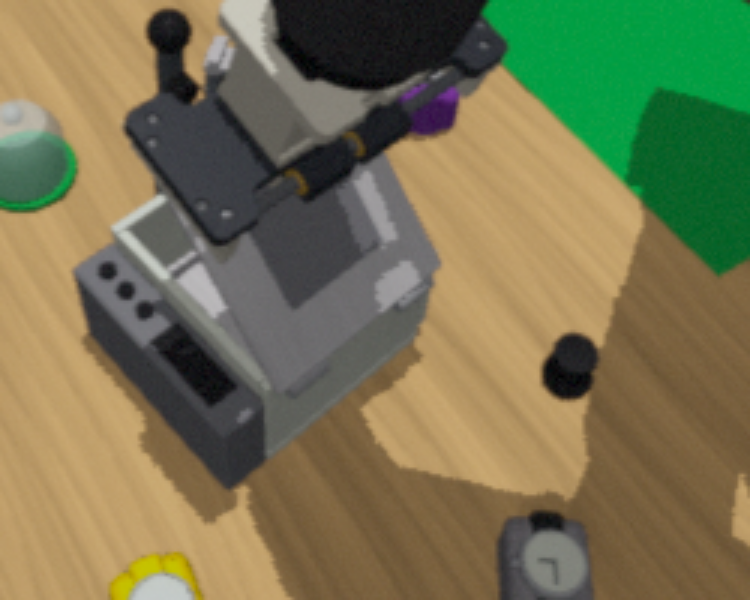

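>>> play_rows(targets=[[0,0,0,0.0007,-0.005,-0.0042,0],[0,0,0,0.0007,-0.005,-0.0045,0],[0,0,0,0.0007,-0.0048,-0.0048,0],[0,0,0,0.0007,-0.0045,-0.005,0],[0,0,0,0.0007,-0.004,-0.005,0],[0,0,0,0.0007,-0.004,-0.005,0],[0,0,0,0.0007,-0.0035,-0.005,0]])

```text
t: 11.8
eef_pos: [0.6558, 0.0762, 0.1692]
ee_rot: [3.133, -0.304, -1.428]
force: [-0.3, 0.4, 1.0]
width: 0.0005
```

```bash
python3 -c "
from h import *
go(0,-.0236,.1446)"
```

```text
t 11.80 tester xyz [-0.0002 -0.0126  0.1692] rot [ 3.133 -0.304 -1.428] F [-0.3  0.4  1. ] q [ 0.56  0.41 -0.24  0.31 -1.08 -0.58]
dworld [ 0.002  -0.0108 -0.0246] target [0.658 0.065 0.145]
```

>>> play_rows(targets=[[0,0,0,0.0005,-0.0025,-0.0045,0],[0,0,0,0.0005,-0.002,-0.0045,0],[0,0,0,0.0004,-0.002,-0.0045,0],[0,0,0,0.0004,-0.002,-0.0045,0],[0,0,0,0.0003,-0.001,-0.004,0],[0,0,0,0,-0.001,-0.004,0]])

```text
t: 12.55
eef_pos: [0.6579, 0.0643, 0.1414]
ee_rot: [3.133, -0.305, -1.428]
force: [-0.1, -1.2, 1.5]
width: 0.0003
```

```bash
python3 -c "
from h import *
go(0,-.028,.1287)
p,d=grab_frame('wrist');cv2.imwrite('pics/w9.png',p)
p,d=grab_frame('scene');cv2.imwrite('pics/s9.png',cv2.resize(p[150:350,230:480],None,fx=3,fy=3))"
```

```text
t 12.55 tester xyz [-1.000e-04 -2.470e-02  1.414e-01] rot [ 3.133 -0.305 -1.428] F [-0.3 -1.1  1.5] q [ 0.54  0.43 -0.28  0.33 -1.02 -0.59]
dworld [ 0.0007 -0.0032 -0.0127] target [0.659 0.061 0.129]
```

View pics/w9.png

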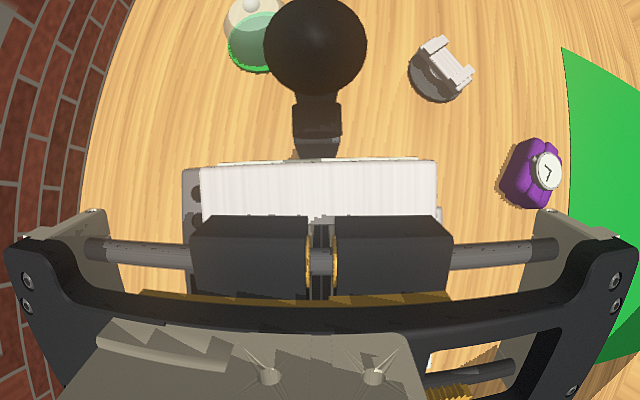

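View pics/s9.png

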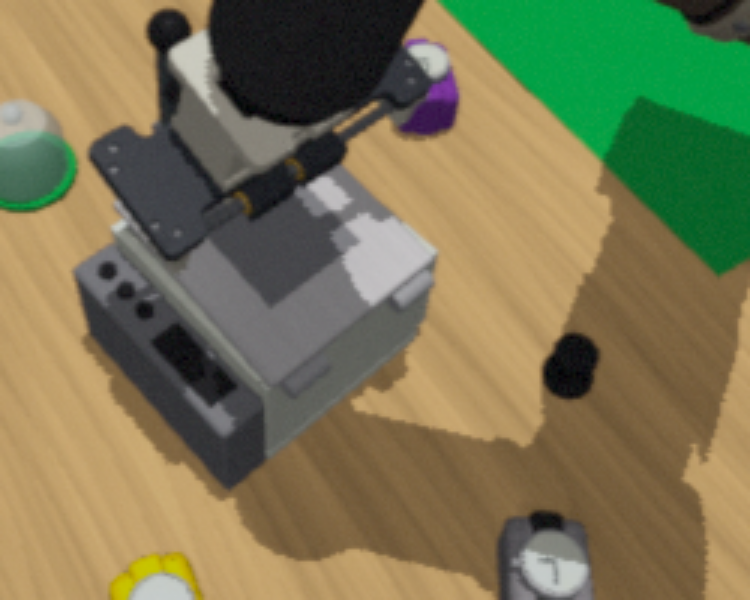

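Straight down now, slowly, until it seats.

>>> play_rows(targets=[[0,0,0,0,0,-0.003,0],[0,0,0,0,0,-0.003,0],[0,0,0,0,0,-0.003,0]])

```text
t: 13.02
eef_pos: [0.6578, 0.0643, 0.1319]
ee_rot: [3.132, -0.305, -1.428]
force: [-0.6, -0.8, 0.8]
width: 0.0002
```

>>> play_rows(targets=[[0,0,0,0,0,-0.003,0],[0,0,0,0,0,-0.003,0]])

```text
t: 13.28
eef_pos: [0.6577, 0.0642, 0.1255]
ee_rot: [3.132, -0.305, -1.428]
force: [-0.2, -0.1, 0.3]
width: 0.0008
```

>>> play_rows(targets=[[0,0,0,0,0,-0.0025,0]])

```text
t: 13.4
eef_pos: [0.6578, 0.0642, 0.123]
ee_rot: [3.132, -0.305, -1.428]
force: [-1.3, -1.3, 8.7]
width: 0.0005
```

>>> play_rows(targets=[[0,0,0,0,0,-0.002,0]])

```text
t: 13.52
eef_pos: [0.6581, 0.0641, 0.1225]
ee_rot: [3.133, -0.306, -1.428]
force: [-7.6, 1.9, 19.5]
width: 0.0006
```

>>> play_rows(targets=[[0,0,0,0,0,-0.002,0]])

```text
t: 13.65
eef_pos: [0.6582, 0.0641, 0.1226]
ee_rot: [3.134, -0.307, -1.428]
force: [-8.2, 1.5, 16.9]
width: 0.0006
```

>>> play_rows(targets=[[0,0,0,0,0,0.01,0],[0,0,0,-0.005,0.02,0.04,0],[0,0,0,-0.005,0.02,0.055,0],[0,0,0,0,0,0.06,0],[0,0,0,0,0,0.06,0],[0.074,0.0123,0,0,0,0.01,0],[0.074,0.0123,0,0,0,0,0],[0.074,0.0123,0,0,0,0,0],[0.074,0.0123,0,0,0,0,0],[0,0,0,0,0,0,0]])

```text
t: 14.9
eef_pos: [0.6459, 0.1067, 0.3673]
ee_rot: [3.131, 0.005, -1.423]
force: [-0.4, 0.9, -0.2]
width: 0.0006
```

```bash
python3 -c "
from h import *
go(0,-.14,.35)
p,d=grab_frame('wrist');cv2.imwrite('pics/w10.png',p)
p,d=grab_frame('scene');np.save('s10.npy',d);cv2.imwrite('pics/s10.png',cv2.resize(p[130:330,230:480],None,fx=3,fy=3))
S=cloud('scene',d).reshape(-1,3);T=(S-O)@R
m=(abs(T[:,0])<.065)&(T[:,1]>-.07)&(T[:,1]<.07)&(T[:,2]>.08)&(T[:,2]<.14);q=T[m]
a=np.c_[q[:,:2],np.ones(len(q))];print(len(q),np.linalg.lstsq(a,q[:,2],rcond=None)[0])
m=(abs(T[:,0])<.03)&(T[:,1]<-.06)&(T[:,1]>-.13)&(T[:,2]>.13)&(T[:,2]<.26);q=T[m]
for z in np.arange(.13,.25,.01):
  k=q[(q[:,2]>=z)&(q[:,2]<z+.01)];print(round(z,2),len(k),k[:,:2].min(0) if len(k) else '',k[:,:2].max(0) if len(k) else '')
"
```

```text
t 14.90 tester xyz [-0.005   0.0191  0.3673] rot [ 3.131  0.005 -1.423] F [-0.2  1.  -0.2] q [ 0.46  0.28  0.2  -0.01 -1.49 -0.31]
dworld [ 0.0311 -0.1561 -0.0173] target [ 0.677 -0.049  0.35 ]
3973 [-0.0001412  -0.00031071  0.11015786]
0.13 57 [-0.00841372 -0.10605711] [ 0.0116837  -0.08579482]
0.14 30 [-0.00658066 -0.10094861] [ 0.00951053 -0.08868762]
0.15 26 [-0.00308875 -0.10058173] [ 0.00946952 -0.08809167]
0.16 18 [ 0.00434402 -0.09868781] [ 0.00951331 -0.08722389]
0.17 26 [-0.00637647 -0.09685308] [ 0.00959523 -0.07426175]
0.18 67 [-0.00901221 -0.09483737] [ 0.01110522 -0.07370782]
0.19 52 [-0.00561138 -0.09438456] [ 0.00965348 -0.07254719]
0.2 37 [-0.00432365 -0.09632084] [ 0.00922546 -0.08393373]
0.21 12 [-0.0017463  -0.09071287] [ 0.01074813 -0.07793737]
0.22 42 [-0.01173938 -0.0951339 ] [ 0.01493481 -0.07439403]
0.23 120 [-0.01015106 -0.09800382] [ 0.01458    -0.07486335]
0.24 24 [-0.00397421 -0.0939357 ] [ 0.00765115 -0.07963939]
```

View pics/s10.png

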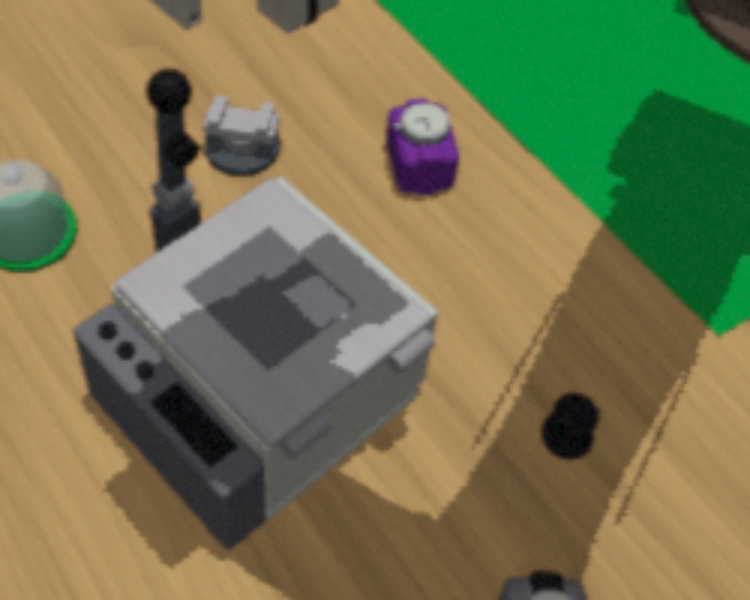

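View pics/w10.png

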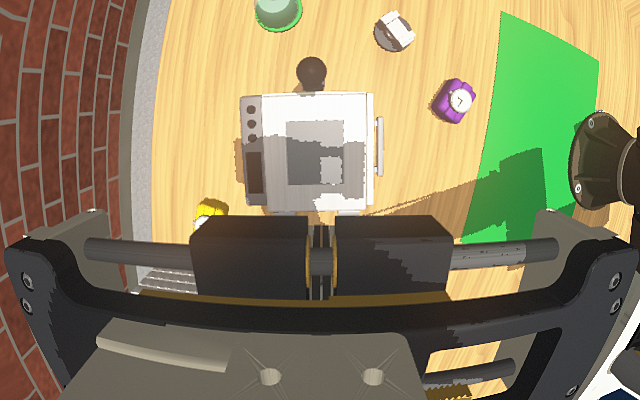

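```bash
python3 -c "
from h import *
for f in np.arange(1.45,-.01,-.1):
  c=np.array([-.098,.128])+.1*np.array([np.cos(f),np.sin(f)])
  b=np.clip((1.0-f)/.8,0,1)
  y=c[0]-.014*np.sin(f)-.0095+b*.008; z=c[1]+.014*((1-b)*np.cos(f)+b)+.011-.008*np.clip((f-1)/.4,0,1)
  print(round(f,2),round(y,4),round(z,4))
"
```

```text
1.45 -0.1093 0.232
1.35 -0.0993 0.2326
1.25 -0.0893 0.2333
1.15 -0.0794 0.233
1.05 -0.0699 0.2317
0.95 -0.0602 0.2289
0.85 -0.0505 0.2243
0.75 -0.0414 0.2186
0.65 -0.0329 0.2119
0.55 -0.0251 0.2044
0.45 -0.018 0.1961
0.35 -0.0119 0.1871
0.25 -0.0066 0.1777
0.15 -0.0027 0.1679
0.05 -0.0003 0.158
```

>>> play_rows(targets=[[0,0,0,0.008,-0.04,0,0],[0,0,0,0.008,-0.04,0,0],[0,0,0,0.008,-0.04,0,0],[0,0,0,0.007,-0.037,0,0],[0,0,0,0,0,-0.04,0],[0,0,0,0,0,-0.04,0],[0,0,0,0,0,-0.04,0],[0,0,0,0,0,-0.01,0],[0,0,0,0,0,0,0]])

```text
t: 16.12
eef_pos: [0.6764, -0.0495, 0.2305]
ee_rot: [3.123, -0.007, -1.412]
force: [-0.3, -0.1, 0.8]
width: 0.0006
```

```bash
python3 -c "
from h import *
go(0,-.11,.232)
p,d=grab_frame('wrist');cv2.imwrite('pics/w11.png',p)
p,d=grab_frame('scene');cv2.imwrite('pics/s11.png',cv2.resize(p[130:330,230:480],None,fx=3,fy=3))
"
```

```text
t 16.12 tester xyz [-0.0006 -0.14    0.2305] rot [ 3.123 -0.007 -1.412] F [-0.3 -0.   0.8] q [ 0.22  0.38  0.02  0.01 -1.23 -0.06]
dworld [-0.0043  0.0297  0.0015] target [ 0.672 -0.02   0.232]
```

View pics/s11.png

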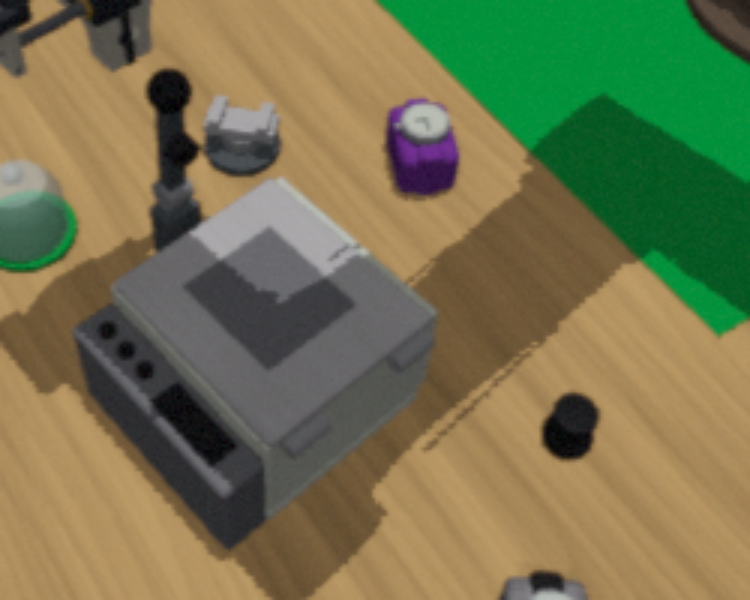

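```bash
python3 -c "
from h import *
p,d=grab_frame('scene')
s=get_state();e=s['eef_pos'];print(s['width'],proj('scene',[e,e-[0,0,.011],w(0,-.086,.228)]))
cv2.imwrite('pics/s12.png',cv2.resize(p[20:220,180:430],None,fx=3,fy=3))
"
```

```text
0.0005033359209173334 [[269.06323305 143.33244705]
 [269.71517835 147.69329591]
 [286.88540665 160.31757208]]
```

View pics/s12.png

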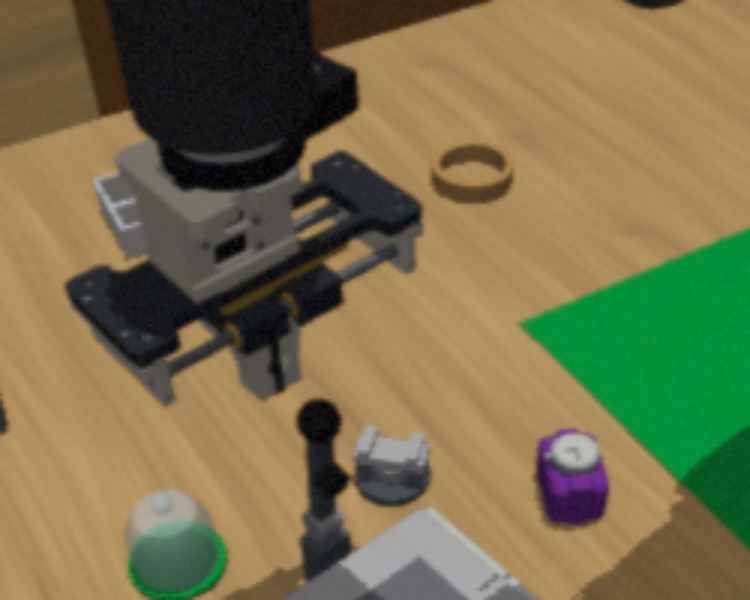

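View pics/w11.png

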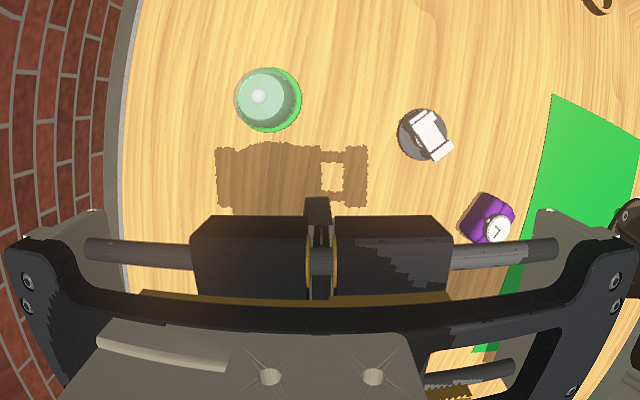

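>>> play_rows(targets=[[0,0,0,-0.001,0.006,0,0],[0,0,0,-0.001,0.006,0,0],[0,0,0,-0.001,0.006,0.001,0],[0,0,0,-0.001,0.006,0.001,0],[0,0,0,-0.001,0.006,0,0],[0,0,0,-0.001,0.006,0,0],[0,0,0,-0.001,0.006,0,0]])

```text
t: 17.15
eef_pos: [0.6708, -0.0063, 0.2377]
ee_rot: [3.13, -0.009, -1.413]
force: [2.0, -3.9, -2.2]
width: 0.0009
```

```bash
python3 -c "
from h import *
go(0,-.0794,.233)"
```

```text
t 17.15 tester xyz [ 0.001  -0.0965  0.2377] rot [ 3.13  -0.009 -1.413] F [ 1.3 -4.2 -2.2] q [ 0.28  0.36  0.01  0.01 -1.23 -0.13]
dworld [-0.0038  0.0167 -0.0047] target [0.667 0.01  0.233]
```

>>> play_rows(targets=[[0,0,0,-0.001,0.005,-0.003,0],[0,0,0,-0.001,0.006,-0.002,0],[0,0,0,-0.001,0.006,-0.001,0],[0,0,0,-0.001,0.006,-0.001,0]])

```text
t: 17.65
eef_pos: [0.6666, 0.0177, 0.2305]
ee_rot: [3.13, -0.009, -1.413]
force: [1.6, -4.2, -1.8]
width: 0.0008
```

```bash
python3 -c "
from h import *
go(0,-.0505,.2243)
p,d=grab_frame('scene')
cv2.imwrite('pics/s13.png',cv2.resize(p[70:270,180:430],None,fx=3,fy=3))"
```

```text
t 17.65 tester xyz [ 0.0008 -0.0721  0.2305] rot [ 3.13  -0.009 -1.413] F [ 0.9 -4.4 -1.8] q [ 0.32  0.36 -0.01  0.01 -1.22 -0.17]
dworld [-0.0043  0.0212 -0.0062] target [0.662 0.039 0.224]
```

View pics/s13.png

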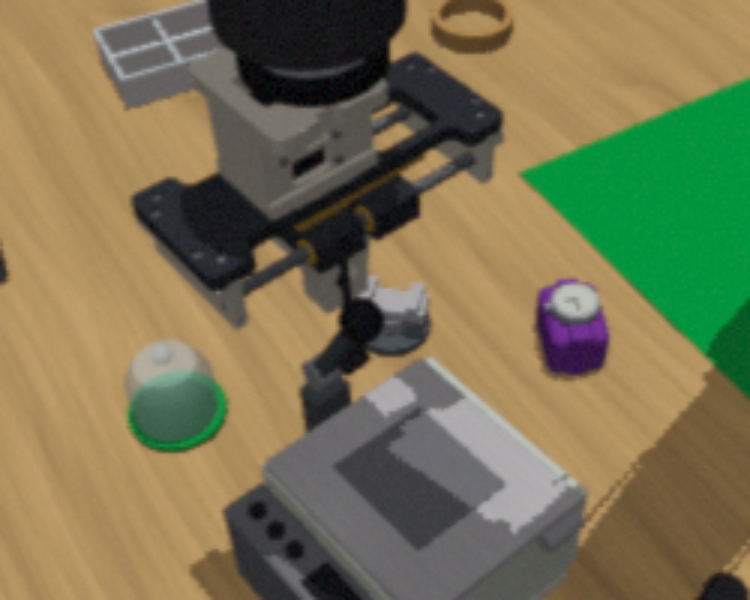

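>>> play_rows(targets=[[0,0,0,-0.001,0.0054,-0.001,0],[0,0,0,-0.001,0.0054,-0.002,0],[0,0,0,-0.001,0.0052,-0.0025,0],[0,0,0,-0.001,0.005,-0.003,0],[0,0,0,-0.0008,0.0046,-0.0035,0],[0,0,0,-0.0008,0.0045,-0.0035,0]])

```text
t: 18.45
eef_pos: [0.6605, 0.0502, 0.2139]
ee_rot: [3.13, -0.009, -1.413]
force: [0.6, -4.3, 1.0]
width: 0.0008
```

```bash
python3 -c "
from h import *
go(0,-.0251,.2044)"
```

```text
t 18.45 tester xyz [ 1.000e-04 -3.910e-02  2.139e-01] rot [ 3.13  -0.009 -1.413] F [-0.1 -4.3  1. ] q [ 0.37  0.36 -0.05  0.01 -1.18 -0.22]
dworld [-0.0024  0.0138 -0.0095] target [0.658 0.064 0.204]
```

>>> play_rows(targets=[[0,0,0,-0.0007,0.005,-0.003,0],[0,0,0,-0.0007,0.0045,-0.003,0],[0,0,0,-0.0007,0.004,-0.0035,0],[0,0,0,-0.0006,0.004,-0.004,0],[0,0,0,-0.0006,0.0035,-0.004,0]])

```text
t: 19.08
eef_pos: [0.6572, 0.0736, 0.196]
ee_rot: [3.131, -0.008, -1.412]
force: [-0.4, -2.2, 2.9]
width: -0.0002
```

```bash
python3 -c "
from h import *
go(0,-.0119,.1871)
p,d=grab_frame('scene')
cv2.imwrite('pics/s14.png',cv2.resize(p[90:290,200:450],None,fx=3,fy=3))"
```

```text
t 19.07 tester xyz [ 0.0007 -0.0154  0.196 ] rot [ 3.131 -0.008 -1.412] F [-0.7 -2.1  2.9] q [ 0.41  0.37 -0.07  0.01 -1.14 -0.25]
dworld [-0.0013  0.0033 -0.0089] target [0.656 0.077 0.187]
```

View pics/s14.png

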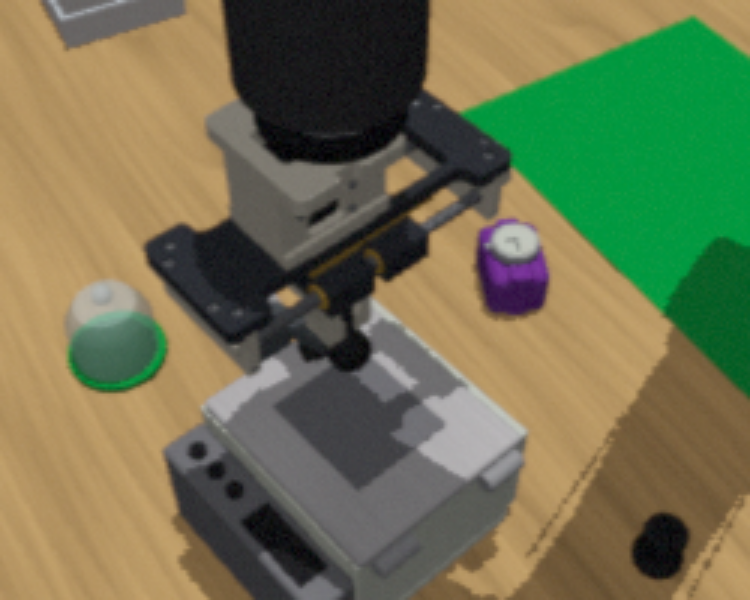

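>>> play_rows(targets=[[0,0,0,-0.0004,0.0028,-0.0045,0],[0,0,0,-0.0004,0.0024,-0.0045,0],[0,0,0,-0.0003,0.002,-0.0045,0],[0,0,0,-0.0003,0.0018,-0.0045,0],[0,0,0,-0.0002,0.0014,-0.0045,0],[0,0,0,-0.0002,0.001,-0.0045,0]])

```text
t: 19.88
eef_pos: [0.6552, 0.0868, 0.1668]
ee_rot: [3.132, -0.007, -1.412]
force: [-0.7, -0.0, 3.5]
width: 0.0002
```

>>> play_rows(targets=[[0,0,0,0,0.0008,-0.004,0],[0,0,0,0,0.0005,-0.003,0],[0,0,0,0,0,-0.003,0]])

```text
t: 20.25
eef_pos: [0.6548, 0.089, 0.1559]
ee_rot: [3.131, -0.006, -1.412]
force: [-0.6, 1.5, 4.5]
width: 0.0005
```

```bash
python3 -c "
from h import *
go(0,0,.153)
p,d=grab_frame('scene')
cv2.imwrite('pics/s15.png',cv2.resize(p[90:290,200:450],None,fx=3,fy=3))"
```

```text
t 20.25 tester xyz [0.0009 0.0002 0.1559] rot [ 3.131 -0.006 -1.412] F [-0.3  1.6  4.5] q [ 0.43  0.4  -0.12  0.   -1.06 -0.27]
dworld [-0.0008 -0.0003 -0.0029] target [0.654 0.089 0.153]
```

View pics/s15.png

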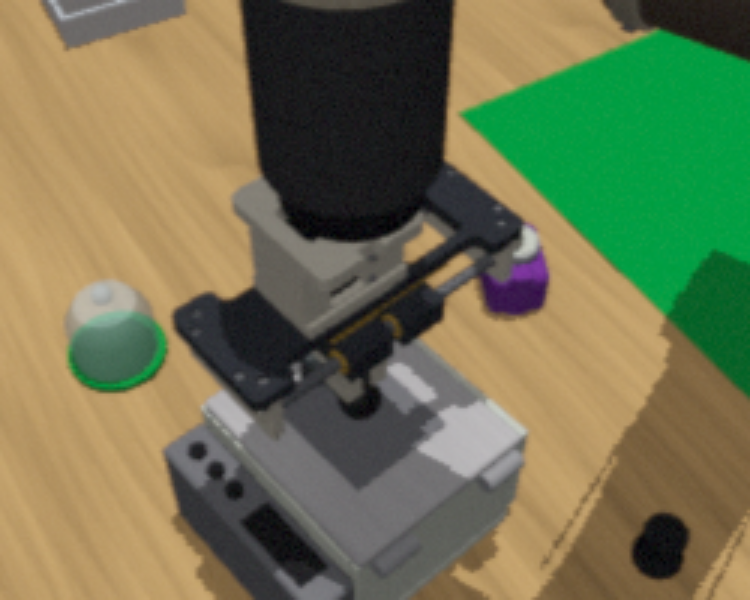

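>>> play_rows(targets=[[0,0,0,0,0,-0.002,0]])

```text
t: 20.42
eef_pos: [0.6548, 0.0893, 0.1535]
ee_rot: [3.131, -0.006, -1.412]
force: [-1.7, 1.7, 3.0]
width: 0.0005
```

>>> play_rows(targets=[[0,0,0,0,0,-0.002,0]])

```text
t: 20.55
eef_pos: [0.655, 0.0894, 0.1525]
ee_rot: [3.132, -0.006, -1.411]
force: [-7.0, 2.3, 17.0]
width: 0.0004
```

>>> play_rows(targets=[[0,0,0,0,0,-0.002,0]])

```text
t: 20.68
eef_pos: [0.655, 0.0895, 0.1525]
ee_rot: [3.133, -0.006, -1.411]
force: [-8.9, 2.3, 19.1]
width: 0.0007
```

>>> play_rows(targets=[[0,0,0,0,0,0.01,0],[0,0,0,0,0,0.04,0],[0,0,0,0,0,0.06,0],[0,0,0,0,0,0.05,0],[0,0,0,-0.04,0,0.02,0],[0,0,0,-0.06,0,0,0],[0,0,0,-0.06,0,0,0],[0,0,0,-0.04,0.04,0,0],[0,0,0,0,0.06,0,0],[0,0,0,0,0.06,0,0],[0,0,0,0,0.06,0,0],[0,0,0,0,0,0,0]])

```text
t: 22.18
eef_pos: [0.4472, 0.3101, 0.3362]
ee_rot: [3.132, -0.007, -1.417]
force: [0.1, -1.3, -0.1]
width: 0.0003
```

```bash
python3 -c "
from h import *
go()
p,d=grab_frame('scene');cv2.imwrite('pics/s16.png',p)
S=cloud('scene',d).reshape(-1,3);T=(S-O)@R
q=T[(abs(T[:,0])<.065)&(T[:,1]>-.07)&(T[:,1]<.07)&(T[:,2]>.08)&(T[:,2]<.118)]
print('lid',np.linalg.lstsq(np.c_[q[:,:2],np.ones(len(q))],q[:,2],rcond=None)[0])
q=T[(abs(T[:,0])<.02)&(T[:,1]>-.11)&(T[:,1]<.04)&(T[:,2]>.12)&(T[:,2]<.3)];
print('clamp',q.max(0),q.min(0))
q=T[(abs(T[:,0])<.008)&(T[:,1]>-.075)&(T[:,1]<-.02)&(T[:,2]>.12)&(T[:,2]<.3)];print('arm z fit',np.polyfit(q[:,1],q[:,2],1))
p,d=grab_frame('top');cv2.imwrite('pics/t16.png',p)
S=cloud('top',d).reshape(-1,3);T=(S-O)@R
q=T[(T[:,0]<-.05)&(T[:,0]>-.13)&(abs(T[:,1])<.07)];
a=q[(q[:,2]>.094)&(q[:,2]<.104)];print('panel',np.percentile(a[:,0],[2,50,98]) if len(a) else '');a=q[(q[:,2]>.055)&(q[:,2]<.07)&(abs(q[:,1])<.04)];print('bar',np.percentile(a[:,0],[2,50,98]) if len(a) else '')
"
```

```text
t 22.18 tester xyz [-0.1677  0.2524  0.3362] rot [ 3.132 -0.007 -1.417] F [-0.1 -1.3 -0.1] q [ 0.96  0.1  -0.1  -0.   -1.38 -0.81]
lid [-0.00031337 -0.00022719  0.11012994]
clamp [0.01527488 0.01685704 0.14230668] [-0.01011585 -0.10831681  0.12005171]
arm z fit [-0.00951608  0.13286062]
panel [-0.08080987 -0.07585486 -0.07065872]
bar [-0.10254741 -0.09606429 -0.08045526]
```

View pics/s16.png

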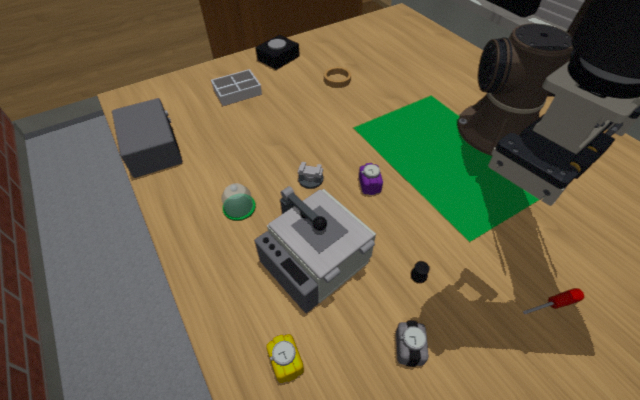

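View pics/t16.png

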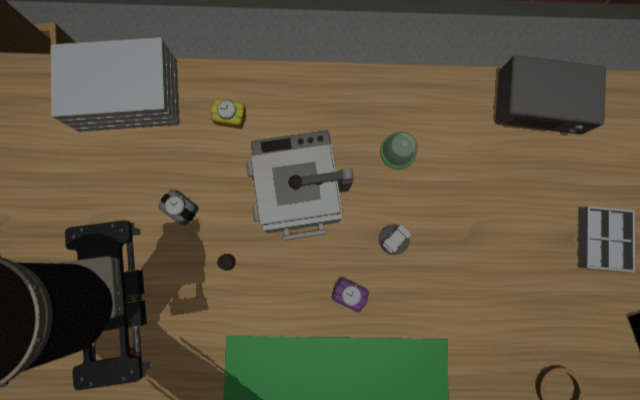

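```bash
python3 -c "
from station import *
print(job_done())"
```

```text
the job is handed in; nothing more can be done
None
```

The tester is closed up in the order asked: I pushed the drawer home by its front panel, lowered the lid slowly to shut, then swung the clamp down by its ball. I handed the job in after 22 s.

**Last checks, by camera and contact force:**
- **Drawer:** the front panel's outer face is at x = -81 mm against -80 mm nominal, and it met a hard stop when pushed.
- **Lid:** it lies flat, with its top 110 mm above the bench, and it was firmly seated under about 20 N.
- **Clamp:** the arm is level, with the ball's top at 142 mm as expected, and it was seated under about 19 N.
- **Surroundings:** the loupe, dome, holder, spare watch and look-alikes are where they stood at the start. The arm is clear of everything.

**Watch:** it stood upright in the last view before the lid covered it and was not touched. It cannot be seen now that the lid is shut.

No check failed or disagreed. The highest force I read during the job was about 27 N, when the drawer met its stop.

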